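# Clear the gel illuminator's cover and hold it open at 45 degrees

## Robot

A 6-joint arm with a two-finger parallel gripper is mounted at the origin on a cart in front of the work surface, level with it; the furniture and walls round the work are solid. World frame = base frame: x ahead of the robot, y to its left, z up, the work surface at z = 0. Lengths are in m, angles in rad, forces in N, time in s.
With the tool pointing down it reaches from about 0.25 to 0.725 m from the base axis. Payload 9.7 kg.
Tool frame: the origin (TCP) lies at the very end of the fingers, on their centre line; the grasp point (between the pads) lies 19 mm behind it; z points along the fingers, y is the line along which they close (so a half turn about z gives the same grasp; the last joint's range is limited). The gripper opens to 85 mm and grips with 20 to 120 N. Pads are 22 mm wide; open, the fingers measure 114 mm over their backs; the gripper's body (76 mm by 85 mm) begins 54 mm behind the grasp point. The pads swing forward as they close: fully open they stand 13 mm farther back than shut.
Start: joints at [-1.151, 0.087, 0.176, 1.66, 0, 1.571], TCP at [0.224, -0.502, 0.231] pointing down, gripper open.
Joint ranges: [-3.13, 3.13], [-0.85, 1.81], [-1.15, 1.24], [-2.2, 2.28], [-1.44, 1.52], [-3.14, 3.14]. Speed limits (rad/s): [2.22, 2.22, 2.57, 3.14, 3.14, 3.14].

## Interface

Orientations are given as a unit quaternion [w, x, y, z].
In Python, from plant import arm gives the robot as it stands. The module is installed in compiled form; this text tells all that it offers.
- The arm moves only by the tool step_arm, never from a script. Its argument "increments" is one flat list of numbers, 5 for each row, row after row: the shift along the world's x, y, z in cm, then the turn about the world's z in rad, then the opening in per cent of the stroke, from 0 (shut) to 100 (fully open). In form: [dx, dy, dz, turn, gripper, dx, dy, dz, turn, gripper, ...]. A call has 1 to 20 rows; each row is the pose to reach, as a shift and turn from the pose commanded when the call began; what a row does not reach only later rows make up. A row lasts 1/8 s, in which the tool goes at most 62.5 mm and 10.7 degrees, less where a joint would pass 70% of its speed; a pose out of reach is approached as far as the arm can. A call with a gripper value outside its range is refused whole. The fingers move at their own pace and stop on an object; "squeeze" is the grip in N (left out, the last holds). Time passes only in rows, so rows that repeat a pose let the fingers close. It gives the time, the measured TCP pose, the force, the opening and the grip force at its end, in the units of the state.
- arm.get_obs(): the state, without advancing time (a new reading comes with each control period).
- arm.grab_frame(name): name is "scene" or "top"; returns a dict with "pixels" (420x560x3 uint8, red, green, blue), "range_z" (420x560 float32, m along the optical axis (not along the pixel's ray), 0 where there is no reading), "fx", "fy", "cx", "cy" (pixels), "k1" (the pictures are not rectified: a ray, as slopes to the right and down, at radius r is drawn at 1 + k1 r^2 times it, then the intrinsics apply), "xyz" and "attitude" of the camera in the world. Camera axes: x right, y up, looking along -z (the intrinsics and any distortion apply to the point x, -y, -z); pixel columns grow to the right and rows downward; lengths in m; the calibration is good to about 2 mm. A picture is of the moment at which its call begins.
- arm.close_job(): hands the job in; it is judged then, once.
The state is a dict: "clock": time; "qpos": joint angles; "qvel": joint speeds; "effort": joint torques, N m; "position": TCP position; "ee_rot": TCP orientation; "force": force on the tool from outside, world axes, zero at the start; "torque": the same for the moment, N m; "width": opening from 0.0 (shut) to 1.0 (fully open); "grip_force": force on a finger pad.
Only numpy, scipy, OpenCV 4.12 (cv2) and the standard library are available. Lean on these libraries where they do the work, as an engineer would, in place of code of your own. Each camera call takes 0.05 s, during which the arm holds its last target. There are 200 camera calls.

## Task

The blue gel scoop was left lying on the closed amber cover of the gel illuminator: hang it by its eye on the hook of the tool stand and let go of it, so that it hangs freely. Then raise the amber cover to 45 degrees and keep holding it there, steady, so that a colleague can slide a gel onto the glass while the amber sheet still screens their eyes; the cover falls shut if released, so finish while still holding it. Do not open the cover before the scoop is off it and hung up, and leave the bottle, vials, beaker and timer where they stand.

Things in the scene. Friction and masses are not known exactly. Their poses are not given: they have to be found in the camera images.
- illuminator: White flat box, the blue-light gel illuminator, fixed to the bench, 220 (x) x 240 (y) x 64 mm high. Origin: centre of its underside on the bench. Its front, with a grey panel, is at its own -x and looks roughly at the robot; z up. Its top is covered by the amber cover, whose sheet (closed) has its upper face 66 mm above the bench.
- cover (a joint): Angle of the amber cover in rad: 0 closed (flat), growing as the front edge rises; 45 degrees = 0.785; stop at 1.3. The hinge is almost free (no spring, little friction), so the cover (about 0.35 kg) falls shut from any angle. It is a 4 mm transparent amber sheet with aluminium edges, hinged along the rear edge of the illuminator about the illuminator's y axis.
- cover_hinge (a point): Point on the cover's hinge line, in the middle of its width: 100 mm behind (+x of) the illuminator's centre, 64 mm above the bench. y axis = hinge line; its x and z axes turn with the cover.
- cover_handle (a point): Middle of the black bar handle on the cover's front edge: a round bar of 10 mm diameter parallel to the hinge line, straight for 76 mm (two legs at its ends, 100 mm apart), 250 mm from the hinge line and, when closed, 62 mm above the bench. 35 mm clear between the bar and the cover's front rail (13 mm high) and the illuminator's front behind it; nothing in front of or below the bar.
- scoop: Blue plastic gel scoop, loose, 173 mm long, 45 g, lying flat on the cover at the start, handle side up. Its x axis runs along its length towards the eye, z up as it lies. Origin on its underside: from it the flat blade (52 mm wide, 3 mm thick with 8 mm side walls) reaches to x = -82 mm, the handle (13 mm wide, 11 mm high, white grip stripes) from x = -19 to +63 mm and the eye to x = +93 mm.
- scoop_eye (a point): Centre of the scoop's eye, a round ring at the handle's end: hole 22 mm, outside 34 mm, ring bar 6 mm thick. 76 mm from the scoop's origin along x, 5.5 mm above its underside; the hole's axis is the scoop's z.
- scoop_grip (a point): Middle of the scoop's handle, 12 mm from its origin towards the eye, at half height (5.5 mm above its underside).
- tool_stand: Tool stand, fixed: round dark foot of 90 mm diameter, steel rod of 10 mm diameter up to a black ball whose top is 246 mm above the bench, and one J-shaped hook of 6 mm steel wire that leaves the rod at 214 mm height towards the stand's own -x (roughly towards the robot). Origin: centre of the foot on the bench, z up.
- hook_tip (a point): Top of the hook's upturned free end (a red ball of 8 mm), 74 mm from the rod's axis in the stand's -x, 239 mm above the bench. The free end points straight up; the wire below it is upright for 20 mm, then bends. An eye lowered over it drops into the bend and the tool swings down to hang below.
- hook_seat (a point): Lowest point of the hook's bend (centre of the wire), 60 mm from the rod's axis, 200 mm above the bench: where a hung eye rests. The bend has a radius of 14 mm. A scoop hung here clears the bench by about 30 mm.
- bottle_g: Bystander: bottle with blue cap, 54 mm wide, 106 mm high, to the left of the illuminator. Origin: centre of its underside.
- vial_a: Bystander: small vial with black cap, 23 mm wide, 48 mm high, to the left. Origin: centre of its underside.
- vial_c: Bystander: small vial with blue cap, 23 mm wide, 48 mm high, to the left. Origin: centre of its underside.
- beaker: Bystander: clear beaker, 72 mm wide, 95 mm high, to the right, near the drawer unit. Origin: centre of its underside.
- timer: Bystander: white lab timer, 60 x 60 x 22 mm, lying near the front edge of the bench. Origin: centre of its underside.

How it is judged:
By the outcome, as a careful person would: the job done as asked, in the order asked, and still so for the second after the job is handed in, while the arm keeps its last pose, push and grip.
It also fails if it takes over 62 s, if anything falls off the work surface, if the arm or the gripper's body presses on something with over 40 N, if the wrist force passes 120 N, or if a joint passes its speed limit or range.

## Working session

There is one attempt and no reset: what is moved stays moved. The work goes in short steps, Python scripts to look and compute and a tool call to move; the robot and the scene stay as the last step left them, time stands still between calls to the robot, and variables do not carry over. Pictures are saved under pics/ and viewed, at most 10 in all, crops included, and the job is handed in when it is done.

Besides the shell and the picture viewer there is one more tool, called after "Call:" in YAML: its name, and indented under it one key for each argument. step_arm: Moves the arm, as the interface text tells. Its arguments: {"type":"object","properties":{"increments":{"type":"array"},"squeeze":{"type":"number"}},"required":["increments"]}

```bash
mkdir -p pics; cat > h.py <<'E'
import numpy as np,cv2
from plant import arm
from scipy.spatial.transform import Rotation as R
def grab(n,save=None):
    f=arm.grab_frame(n)
    if save: cv2.imwrite('pics/'+save,f['pixels'][:,:,::-1])
    return f
def cloud(f):
    h,w=f['range_z'].shape
    u,v=np.meshgrid(np.arange(w),np.arange(h))
    K=np.array([[f['fx'],0,f['cx']],[0,f['fy'],f['cy']],[0,0,1.]])
    p=cv2.undistortPoints(np.stack([u,v],-1).reshape(-1,1,2).astype(np.float64),K,np.array([f['k1'],0,0,0,0.])).reshape(h,w,2)
    z=f['range_z']
    c=np.stack([p[...,0]*z,-p[...,1]*z,-z],-1)
    q=np.array(f['attitude']).ravel()
    M=q.reshape(3,3) if q.size==9 else R.from_quat(q[[1,2,3,0]]).as_matrix()
    P=c@M.T+np.array(f['xyz']); P[z<=0]=np.nan
    return P
E
python3 - <<'E'
from h import *
for n in('scene','top'):
    f=grab(n,n+'0.png'); print(n,f['xyz'],f['attitude'],f['fx'],f['k1'])
    P=cloud(f); np.save(n+'0.npy',P); print(np.nanmedian(P[...,2]))
print(arm.get_obs())
E
```

```text
scene [-0.11325808 -1.19790212  0.89485624] [ 0.82773706  0.50292446 -0.12737811 -0.21375959] 475.88255754601505 0.024532042011836414
0.12898413491088856
top [0.36755139 0.05972239 1.43392519] [-0.70457939 -0.04891518  0.064209    0.70501943] 472.7063531420804 -0.03326739043219967
0.003163958902909658
{'clock': 0.1, 'qpos': array([-1.15098640e+00,  8.74257323e-02,  1.75221532e-01,  1.65978715e+00,
        1.13181421e-05,  1.57080348e+00]), 'qvel': array([ 0.0015921 , -0.00150009,  0.00364774, -0.00024967,  0.00242416,
       -0.00135785]), 'effort': array([ 1.39557684e-03, -5.21562624e+01,  4.65652227e+01,  1.60771050e-02,
        1.25976512e-04, -1.66748987e-05]), 'position': array([ 0.22409593, -0.50206142,  0.23064679]), 'ee_rot': array([-5.85574853e-04,  9.78051293e-01,  2.08363413e-01, -1.18968794e-04]), 'force': array([-0.17131476,  0.31931928, -0.30912379]), 'torque': array([ 0.01546903,  0.01725195, -0.01696567]), 'grip_force': 0.0, 'width': 0.9997392156857304}
```

View pics/top0.png

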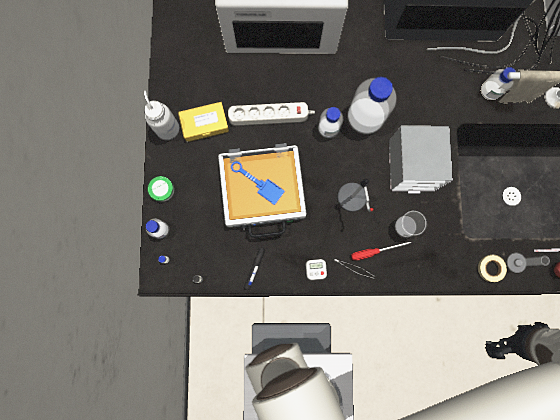

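View pics/scene0.png

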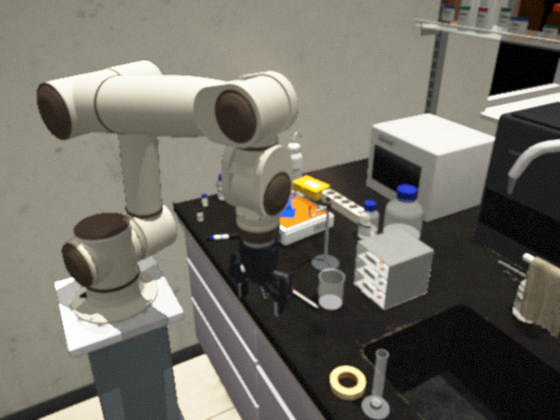

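Top view: illuminator around (262,185), handle bar at about (267,235), and the scoop with its eye at (236,168) and blade at (270,190). The stand's foot is at (352,197), with a red dot at (371,209). I'll zoom in on the last three.

```bash
python3 - <<'E'
from h import *
im=cv2.imread('pics/top0.png'); P=np.load('top0.npy')
c=im[140:245,215:395]; cv2.imwrite('pics/z.png',cv2.resize(c,None,fx=4.4,fy=4.4,interpolation=cv2.INTER_CUBIC))
hsv=cv2.cvtColor(im,cv2.COLOR_BGR2HSV)
# scoop blue within region
m=(cv2.inRange(hsv,(100,120,60),(130,255,255))>0); r=np.zeros_like(m); r[150:215,222:300]=1; m&=r
p=P[m]; p=p[~np.isnan(p[:,0])]; print('scoop',len(p),np.median(p,0)); 
c0=p[:,:2].mean(0); U,S,V=np.linalg.svd(p[:,:2]-c0); t=(p[:,:2]-c0)@V[0]; s=(p[:,:2]-c0)@V[1]
print(c0,V[0],t.min(),t.max(),s.min(),s.max())
h=[(round(a,3),round(np.ptp(s[(t>=a)&(t<a+.01)]),3),round(np.mean([s[(t>=a)&(t<a+.01)].max(),s[(t>=a)&(t<a+.01)].min()]),4),round(np.median(p[(t>=a)&(t<a+.01),2]),3)) for a in np.arange(t.min(),t.max(),.01)]
print(h)
# red
m=((cv2.inRange(hsv,(0,150,80),(8,255,255))|cv2.inRange(hsv,(172,150,80),(180,255,255)))>0); r[:]=0; r[195:225,340:385]=1; m&=r
print('red',np.argwhere(m).tolist(),P[m])
# stand pts
Q=P[150:240,325:385].reshape(-1,3); ii=np.argwhere(np.ones((90,60)))+[150,325]
k=Q[:,2]>.03
for a,b in list(zip(ii[k],Q[k]))[::3]: print(a,b.round(3))
# white box
m=(hsv[...,1]<60)&(hsv[...,2]>150); r[:]=0; r[140:235,210:312]=1; m&=r&(P[...,2]>.045)
p=P[m].astype(np.float32); print('box',cv2.minAreaRect(p[:,:2]),np.median(p[:,2]))
E
```

```text
scoop 495 [0.63003378 0.09133936 0.0702931 ]
[0.63466516 0.09970006] [-0.58562137 -0.81058473] -0.11877302977048566 0.05329846530303725 -0.02503164738112487 0.026133259057009448
[(np.float64(-0.119), np.float64(0.025), np.float64(0.0008), np.float64(0.073)), (np.float64(-0.109), np.float64(0.028), np.float64(0.0002), np.float64(0.074)), (np.float64(-0.099), np.float64(0.026), np.float64(0.0004), np.float64(0.074)), (np.float64(-0.089), np.float64(0.01), np.float64(0.0001), np.float64(0.075)), (np.float64(-0.079), np.float64(0.01), np.float64(0.0007), np.float64(0.078)), (np.float64(-0.069), np.float64(0.008), np.float64(0.0001), np.float64(0.077)), (np.float64(-0.059), np.float64(0.009), np.float64(0.0), np.float64(0.077)), (np.float64(-0.049), np.float64(0.009), np.float64(-0.0008), np.float64(0.078)), (np.float64(-0.039), np.float64(0.008), np.float64(-0.0007), np.float64(0.078)), (np.float64(-0.029), np.float64(0.021), np.float64(0.0002), np.float64(0.074)), (np.float64(-0.019), np.float64(0.023), np.float64(0.0001), np.float64(0.075)), (np.float64(-0.009), np.float64(0.049), np.f
[... 2307 characters left out ...]
2 -0.175  0.215]
[198 366] [ 0.577 -0.172  0.218]
[199 367] [ 0.574 -0.175  0.216]
[200 368] [ 0.573 -0.178  0.21 ]
[202 366] [ 0.568 -0.174  0.205]
[203 367] [ 0.566 -0.177  0.202]
[205 366] [ 0.56  -0.174  0.202]
[206 366] [ 0.558 -0.175  0.199]
[207 367] [ 0.554 -0.175  0.208]
[208 368] [ 0.551 -0.178  0.208]
[209 367] [ 0.549 -0.175  0.207]
[209 370] [ 0.544 -0.177  0.24 ]
[210 368] [ 0.546 -0.177  0.211]
[210 371] [ 0.542 -0.18   0.238]Traceback (most recent call last):
  File "<stdin>", line 21, in <module>
cv2.error: OpenCV(4.12.0) /io/opencv/modules/imgproc/src/convhull.cpp:143: error: (-215:Assertion failed) total >= 0 && (depth == CV_32F || depth == CV_32S) in function 'convexHull'
```

View pics/z.png

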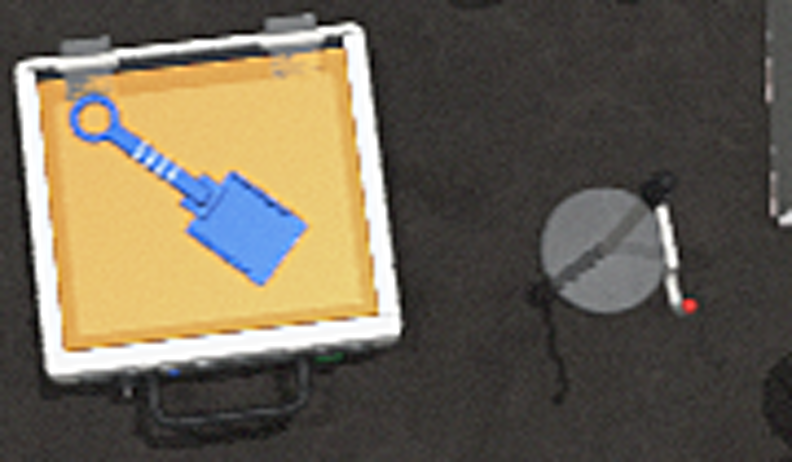

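Zoom shows the scoop with its eye at crop (95,118) and blade towards (262,245), the hook's red tip at (688,305), the rod ball at (660,187) and the bar handle along (160..305, ~415). The hook distance (73.5 mm vs 74) and scoop length (172 vs 173) agree. Next I measure the illuminator and handle.

```bash
python3 - <<'E'
from h import *
im=cv2.imread('pics/top0.png'); P=np.load('top0.npy').astype(np.float64)
hsv=cv2.cvtColor(im,cv2.COLOR_BGR2HSV)
m=(hsv[...,1]<60)&(hsv[...,2]>150); r=np.zeros_like(m); r[140:232,214:312]=1; m&=r&(P[...,2]>.045)
p=P[m]; rect=cv2.minAreaRect(p[:,:2].astype(np.float32)); print('box',rect,cv2.boxPoints(rect))
# handle
Q=P[222:245,240:295]; k=(Q[...,2]>.045)&(Q[...,2]<.09)
q=Q[k]; idx=np.argwhere(k)+[222,240]
th=None
for th in np.deg2rad([0]): pass
k2=(hsv[idx[:,0],idx[:,1],2]<90)
for a,b in list(zip(idx[k2],q[k2]))[::2]: print(a,b.round(3),end=' ')
# rail/edge profile: column through 267
print()
for v in range(205,240): print(v,P[v,266].round(3),im[v,266])
E
```

```text
box ((0.6447186470031738, 0.10835365206003189), (0.2225748598575592, 0.23760712146759033), 6.843745231628418) [[ 0.5200673   0.21304947]
 [ 0.54838103 -0.02286465]
 [ 0.76937     0.00365783]
 [ 0.74105626  0.23957196]]
[222 264] [0.534 0.1   0.045] [222 281] [0.531 0.05  0.067] [222 283] [0.531 0.044 0.068] [223 255] [0.53  0.127 0.05 ] [223 281] [0.529 0.05  0.064] [223 283] [0.528 0.044 0.068] [224 246] [0.528 0.153 0.045] [224 249] [0.525 0.143 0.07 ] [224 282] [0.526 0.047 0.065] [224 284] [0.526 0.042 0.064] [225 241] [0.525 0.168 0.045] [225 245] [0.525 0.156 0.045] [225 249] [0.523 0.143 0.063] [225 251] [0.523 0.137 0.067] [225 283] [0.522 0.045 0.069] [226 248] [0.52  0.146 0.067] [226 250] [0.519 0.14  0.07 ] [226 282] [0.52  0.047 0.067] [226 284] [0.52  0.042 0.067] [227 248] [0.517 0.146 0.065] [227 250] [0.517 0.14  0.065] [227 282] [0.517 0.047 0.063] [227 284] [0.517 0.042 0.064] [228 249] [0.514 0.143 0.065] [228 251] [0.514 0.137 0.064] [228 283] [0.514 0.045 0.069] [229 249] [0.51  0.143 0.074] [229 251] [0.511 0.138 0.062] [229 283] [0.511 0.045 0.068] [230 249] [
[... 2587 characters left out ...]
0.066] [222 221 223]
221 [0.536 0.094 0.055] [113 114 113]
222 [0.534 0.095 0.042] [63 66 62]
223 [0.534 0.095 0.021] [42 43 42]
224 [0.533 0.096 0.   ] [30 31 33]
225 [0.53  0.095 0.002] [40 39 40]
226 [0.527 0.096 0.   ] [43 48 49]
227 [0.524 0.095 0.002] [54 56 62]
228 [0.521 0.095 0.001] [54 56 61]
229 [0.517 0.095 0.004] [53 52 54]
230 [ 0.515  0.096 -0.001] [51 49 57]
231 [ 0.512  0.096 -0.002] [54 55 56]
232 [0.508 0.095 0.007] [46 51 55]
233 [0.5   0.094 0.063] [33 32 34]
234 [0.496 0.094 0.067] [74 75 73]
235 [0.494 0.094 0.063] [39 41 45]
236 [0.497 0.095 0.   ] [36 31 33]
237 [ 0.494  0.095 -0.001] [29 30 33]
238 [0.49  0.095 0.001] [33 29 31]
239 [ 0.488  0.095 -0.001] [22 28 31]
```

Call:
step_arm:
  increments: [0,0,5,0,100,2,6,8,0,100,4,12,8,0,80,6,18,8,0.1,60,9,24,8,0.2,45,12,30,8,0.3,40,15,36,8,0.4,40,19,42,8,0.5,40,23,48,8,0.526,40,27,52,8,0.526,40]
  squeeze: 40

```text
clock: 1.35
position: [0.4725, -0.0066, 0.3115]
ee_rot: [0.0, 0.89, 0.456, 0.0]
force: [1.2, -1.9, 0.4]
width: 0.398
grip_force: 0.0
```

Call:
step_arm:
  increments: [0,0,0,0,40,0,0,0,0,40,0,0,0,0,40]

```text
clock: 1.72
position: [0.4714, -0.0097, 0.3116]
ee_rot: [0.0, 0.891, 0.455, 0.0]
force: [0.3, 0.2, -0.0]
width: 0.401
grip_force: 0.0
```

Call:
step_arm:
  increments: [4,3,0,0,40,8,6,-2,0,40,12,9,-6,0,40,15,11.5,-10,0,40,18.5,13.9,-14,0,40,18.5,13.9,-18,0,40,18.5,13.9,-20,0,40,18.5,13.9,-20,0,40,18.5,13.9,-20,0,40]

```text
clock: 2.85
position: [0.6573, 0.1294, 0.1131]
ee_rot: [0.0, 0.891, 0.455, 0.001]
force: [0.3, -0.7, -0.4]
width: 0.398
grip_force: 0.0
```

```bash
python3 - <<'E'
from h import *
f=grab('top','t1.png');im=cv2.imread('pics/t1.png'); 
a=cv2.resize(im[130:245,200:320],None,fx=4,fy=4,interpolation=cv2.INTER_CUBIC)
grab('scene','s1.png');s=cv2.imread('pics/s1.png')
b=cv2.resize(s[150:265,240:320],None,fx=4,fy=4,interpolation=cv2.INTER_CUBIC)
cv2.imwrite('pics/z1.png',np.hstack([a,b]))
print(arm.get_obs()['position'],arm.get_obs()['qpos'])
E
```

```text
[0.65755434 0.12980562 0.11327023] [ 1.94908006e-01  3.62906614e-01  2.73878486e-01  1.47907417e+00
 -1.70577814e-05  2.39143871e+00]
```

View pics/z1.png

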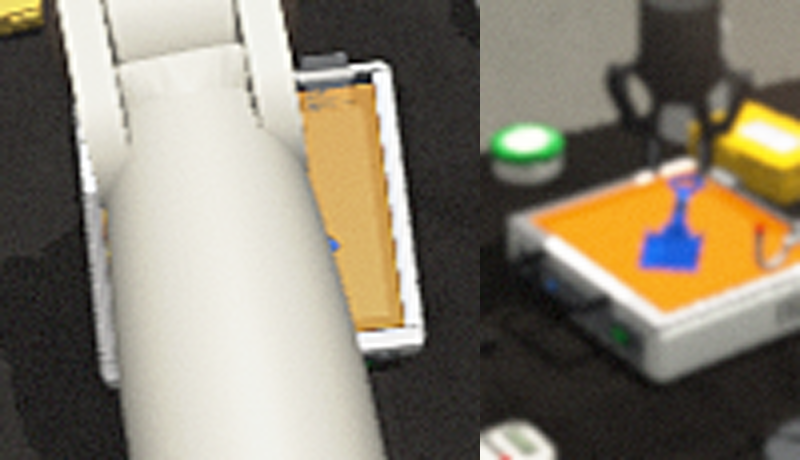

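The crop shows the open fingers straddling the scoop's handle above the cover, around crop (680,150). I go down and grip.

Call:
step_arm:
  increments: [-0.1,0,-2,0,40,-0.1,0,-3.4,0,40,-0.1,0,-4.3,0,40,-0.1,0,-4.3,0,40,-0.1,0,-4.3,0,20,-0.1,0,-4.3,0,5,-0.1,0,-4.3,0,5,-0.1,0,-4.3,0,5,-0.1,0,-4.3,0,5]
  squeeze: 40

```text
clock: 4.08
position: [0.6563, 0.1303, 0.0692]
ee_rot: [0.0, 0.89, 0.455, 0.001]
force: [0.3, 0.7, 5.6]
width: 0.137
grip_force: 40.6
```

Call:
step_arm:
  increments: [-0.1,0,3,0,5,-0.5,-0.5,8,0,5,-2,-3,14,-0.1,5,-4,-7,20,-0.2,5,-7,-11,23,-0.3,5,-10,-15,23,-0.4,5,-13,-19,23,-0.5,5,-15,-23,23,-0.6,5,-17.4,-27,23,-0.7,5,-18,-31.9,23,-0.79,5,-18,-31.9,23,-0.79,5,-18,-31.9,23,-0.79,5,-18,-31.9,23,-0.79,5]

```text
clock: 5.7
position: [0.4761, -0.1879, 0.2982]
ee_rot: [-0.0, 0.997, 0.079, -0.0]
force: [-0.5, -0.6, -0.4]
width: 0.132
grip_force: 39.9
```

```bash
python3 - <<'E'
from h import *
f=grab('top','t2.png');im=cv2.imread('pics/t2.png'); P=cloud(f)
g=grab('scene','s2.png');s=cv2.imread('pics/s2.png'); Ps=cloud(g)
a=cv2.resize(im[140:260,300:400],None,fx=4,fy=4,interpolation=cv2.INTER_CUBIC)
b=cv2.resize(s[150:270,250:350],None,fx=4,fy=4,interpolation=cv2.INTER_CUBIC)
cv2.imwrite('pics/z2.png',np.hstack([a,b]))
o=arm.get_obs(); print(o['position'],o['ee_rot'],o['width'])
for n,i,C in(('t',im,P),('s',s,Ps)):
    hsv=cv2.cvtColor(i,cv2.COLOR_BGR2HSV)
    m=(cv2.inRange(hsv,(100,110,50),(130,255,255))>0)&(C[...,2]>.22)&(C[...,2]<.36)&(abs(C[...,0]-.5)<.15)&(abs(C[...,1]+.18)<.15)
    p=C[m]; print(n,len(p))
    if len(p): print(p.min(0),p.max(0),np.median(p,0)); print(p[p[:,0].argsort()][::max(1,len(p)//40)].round(3).tolist())
    m=((cv2.inRange(hsv,(0,150,80),(8,255,255))|cv2.inRange(hsv,(172,150,80),(180,255,255)))>0)&(C[...,2]>.2)&(abs(C[...,0]-.54)<.05)&(abs(C[...,1]+.18)<.05)
    print('red',C[m].round(3).tolist(),np.argwhere(m).tolist())
E
```

```text
[ 0.47615364 -0.18789729  0.29829255] [-4.45561079e-05  9.96899874e-01  7.86806178e-02  1.00055372e-06] 0.13437656458003894
t 331
[ 0.39510445 -0.19701463  0.29243798] [ 0.5572256  -0.16163148  0.31272768] [ 0.44327854 -0.17987024  0.30081059]
[[0.395, -0.176, 0.298], [0.405, -0.173, 0.301], [0.409, -0.172, 0.307], [0.412, -0.176, 0.3], [0.414, -0.181, 0.296], [0.417, -0.184, 0.298], [0.419, -0.186, 0.297], [0.421, -0.191, 0.296], [0.424, -0.179, 0.299], [0.426, -0.188, 0.3], [0.428, -0.169, 0.302], [0.429, -0.182, 0.297], [0.431, -0.194, 0.298], [0.433, -0.168, 0.307], [0.433, -0.182, 0.297], [0.436, -0.174, 0.298], [0.438, -0.168, 0.305], [0.438, -0.18, 0.296], [0.441, -0.182, 0.298], [0.441, -0.19, 0.295], [0.443, -0.172, 0.299], [0.445, -0.189, 0.302], [0.447, -0.196, 0.303], [0.45, -0.195, 0.305], [0.452, -0.193, 0.306], [0.454, -0.178, 0.306], [0.457, -0.184, 0.304], [0.505, -0.177, 0.306], [0.513, -0.176, 0.304], [0.517, -0.18, 0.307], [0.52, -0.183, 0.305], [0.525, -0.178, 0.306], [0.527, -0.183, 0.307], [0.53, -0.183, 0.304], [0.532, -0.162, 0.304], [0.535, -0.187, 0.302], [
[... 587 characters left out ...]
9], [0.409, -0.221, 0.301], [0.411, -0.185, 0.299], [0.413, -0.221, 0.3], [0.414, -0.218, 0.301], [0.416, -0.198, 0.3], [0.419, -0.187, 0.298], [0.421, -0.189, 0.298], [0.422, -0.191, 0.299], [0.424, -0.193, 0.299], [0.426, -0.173, 0.302], [0.428, -0.169, 0.303], [0.43, -0.194, 0.298], [0.431, -0.197, 0.302], [0.434, -0.176, 0.298], [0.436, -0.172, 0.302], [0.438, -0.202, 0.3], [0.439, -0.166, 0.295], [0.442, -0.201, 0.298], [0.444, -0.198, 0.302], [0.447, -0.191, 0.305], [0.45, -0.203, 0.297], [0.453, -0.197, 0.306], [0.457, -0.195, 0.304], [0.464, -0.195, 0.312], [0.485, -0.202, 0.313], [0.502, -0.185, 0.304], [0.51, -0.177, 0.305], [0.514, -0.175, 0.306], [0.521, -0.185, 0.302]]
red [] []
```

View pics/z2.png

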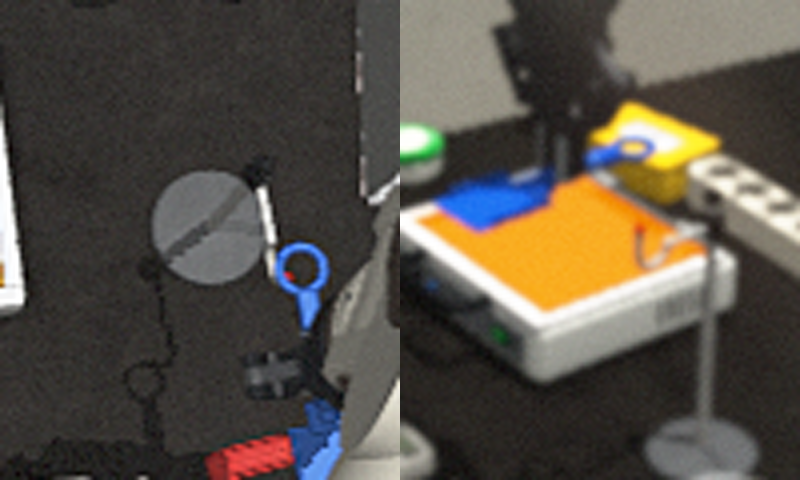

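Crop shows the scoop held level, with its eye (crop ~(302,268)) above and slightly beside the red tip (290,276). Measured eye is about (0.5405,-0.1758) and the tip (0.5445,-0.1795), both as predicted. I shift and lower.

Call:
step_arm:
  increments: [0.4,-0.3,0,0,5,0.4,-0.3,-2,0,5,0.4,-0.3,-4,0,5,0.4,-0.3,-5,0,5,0.4,-0.3,-6,0,5,0.4,-0.3,-7,0,5,0.4,-0.3,-8,0,5,0.4,-0.3,-8.2,0,5,0.4,-0.3,-8.2,0,5]

```text
clock: 6.92
position: [0.4799, -0.1918, 0.2164]
ee_rot: [0.0, 0.997, 0.078, 0.0]
force: [-0.6, -0.1, -0.7]
width: 0.139
grip_force: 39.9
```

```bash
python3 - <<'E'
from h import *
grab('top','t3.png');im=cv2.imread('pics/t3.png')
grab('scene','s3.png');s=cv2.imread('pics/s3.png')
a=cv2.resize(im[170:230,340:390],None,fx=8,fy=8,interpolation=cv2.INTER_CUBIC)
b=cv2.resize(s[170:230,290:340],None,fx=8,fy=8,interpolation=cv2.INTER_CUBIC)
cv2.imwrite('pics/z3.png',np.hstack([a,b]))
E
```

```text
(no output)
```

View pics/z3.png

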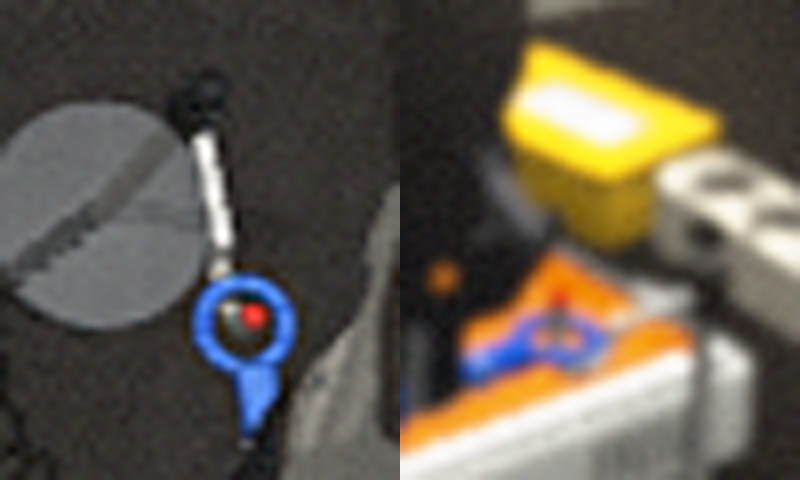

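Both views show the red tip standing up through the eye (crop (252,316) inside the ring). I release.

Call:
step_arm:
  increments: [0,0,0,0,50,0,0,0,0,50,0,0,0,0,50,0,0,0,0,50,0,0,0,0,50,0,0,0,0,50,0,0,0,0,50,0,0,0,0,50,0,0,3,0,50,0,0,7,0,50,-3,4,10,0,40,-6,8,10,0,40,-6,12,10,0,40,-6,16,10,0,40,-6,16,10,0,40]

```text
clock: 8.9
position: [0.4197, -0.03, 0.3166]
ee_rot: [-0.0, 0.997, 0.079, 0.0]
force: [1.2, 0.1, -0.1]
width: 0.397
grip_force: 0.0
```

```bash
python3 - <<'E'
from h import *
f=grab('top','t4.png');im=cv2.imread('pics/t4.png')
grab('scene','s4.png');s=cv2.imread('pics/s4.png')
a=cv2.resize(im[160:250,330:400],None,fx=5.6,fy=5.6,interpolation=cv2.INTER_CUBIC)
b=cv2.resize(s[180:270,280:350],None,fx=5.6,fy=5.6,interpolation=cv2.INTER_CUBIC)
cv2.imwrite('pics/z4.png',np.hstack([a,b]))
o=arm.get_obs(); print(o['position'],o['ee_rot'])
E
```

```text
[ 0.4199077  -0.03171717  0.31634073] [1.32438137e-04 9.96919834e-01 7.84271754e-02 7.23294947e-05]
```

View pics/z4.png

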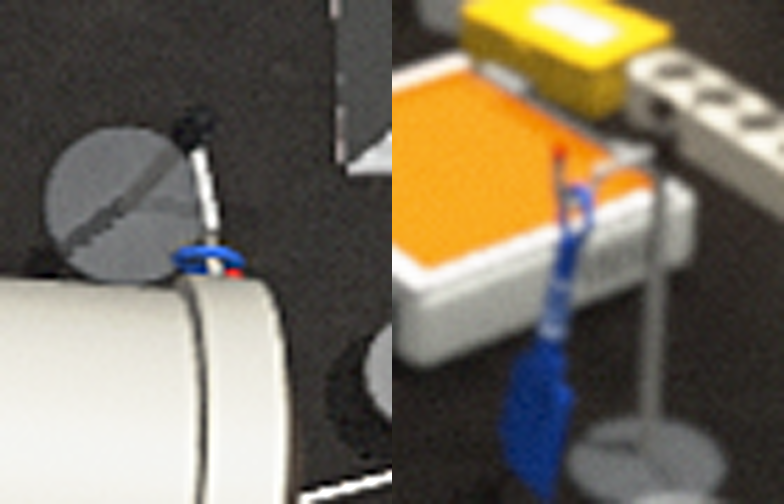

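The scoop hangs by its eye in the hook's bend (crop (578,205)) and is clear of the bench. Next is the cover handle: turn by +1.533 and go above the bar.

Call:
step_arm:
  increments: [0,2,0,0.17,40,1,4,0,0.34,40,2,6,0,0.51,40,3,8,0,0.68,40,4,10,0,0.85,40,5,12.2,0,1.02,40,6,12.2,0,1.19,40,7.6,12.2,-4,1.36,40,7.6,12.2,-8,1.533,40,7.6,12.2,-12,1.533,40,7.6,12.2,-16,1.533,40,7.6,12.2,-19.6,1.533,40,7.6,12.2,-19.6,1.533,40,7.6,12.2,-19.6,1.533,40,7.6,12.2,-19.6,1.533,40]

```text
clock: 10.88
position: [0.4968, 0.0901, 0.1221]
ee_rot: [0.001, 0.664, 0.747, 0.001]
force: [0.3, 0.6, 0.2]
width: 0.397
grip_force: 0.0
```

```bash
python3 - <<'E'
from h import *
f=grab('top','t5.png');im=cv2.imread('pics/t5.png')
grab('scene','s5.png');s=cv2.imread('pics/s5.png')
a=cv2.resize(im[150:250,215:315],None,fx=4,fy=4,interpolation=cv2.INTER_CUBIC)
b=cv2.resize(s[180:280,230:330],None,fx=4,fy=4,interpolation=cv2.INTER_CUBIC)
cv2.imwrite('pics/z5.png',np.hstack([a,b]))
o=arm.get_obs(); print(o['position'],o['ee_rot'],o['qpos'],o['width'])
E
```

```text
[0.49658921 0.09024876 0.12162785] [6.40284830e-04 6.64213976e-01 7.47541810e-01 7.91533690e-04] [ 1.79793082e-01 -3.66709511e-02 -1.61724277e-01  1.44370709e+00
 -3.17494609e-05  1.63267767e+00] 0.4014996668751541
```

View pics/z5.png

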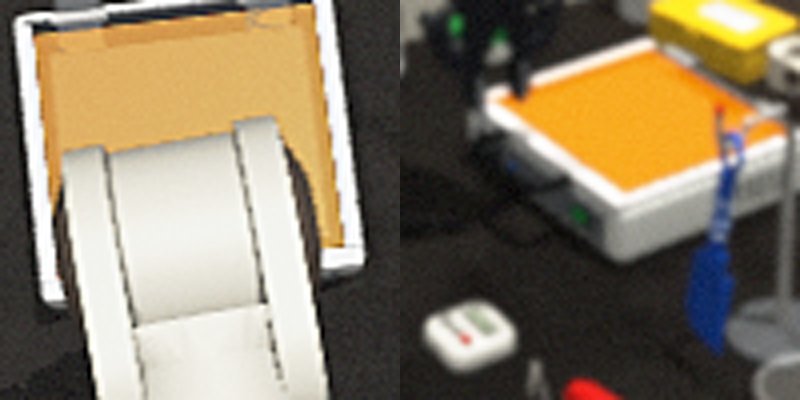

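The gripper hovers over the front edge with its fingers in the hinge-normal direction, and the scoop still hangs. I descend and grip the bar.

Call:
step_arm:
  increments: [0,0,-2,0,40,0,0,-4,0,40,0,0,-5.5,0,40,0,0,-6.8,0,40,0,0,-6.8,0,40]

```text
clock: 11.6
position: [0.4954, 0.0902, 0.0516]
ee_rot: [-0.0, 0.664, 0.748, -0.001]
force: [0.9, 0.8, -0.5]
width: 0.4
grip_force: 0.0
```

Call:
step_arm:
  increments: [0,0,0,0,20,0,0,0,0,2,0,0,0,0,2,0,0,0,0,2,0,0,0,0,2]
  squeeze: 30

```text
clock: 12.22
position: [0.4971, 0.0904, 0.0532]
ee_rot: [0.001, 0.664, 0.748, 0.001]
force: [5.2, 0.0, 1.2]
width: 0.099
grip_force: 30.8
```

Call:
step_arm:
  increments: [0.02,0,1.09,0,2,0.08,0.01,2.18,0,2,0.2,0.03,3.27,0,2,0.34,0.04,4.34,0,2,0.56,0.07,5.42,0,2,0.79,0.1,6.48,0,2,1.1,0.13,7.53,0,2,1.43,0.17,8.56,0,2,1.82,0.22,9.59,0,2,2.24,0.27,10.58,0,2,2.72,0.33,11.57,0,2,3.23,0.39,12.53,0,2,3.23,0.39,12.53,0,2]

```text
clock: 13.85
position: [0.5298, 0.0943, 0.1777]
ee_rot: [0.001, 0.664, 0.748, 0.001]
force: [9.1, 1.4, -8.1]
width: 0.099
grip_force: 31.4
```

Call:
step_arm:
  increments: [0.15,0,0,0,2,0.73,0.07,0.94,0,2,1.3,0.14,1.85,0,2,1.95,0.22,2.73,0,2,2.6,0.29,3.59,0,2,3.3,0.38,4.42,0,2,4.05,0.47,5.21,0,2,4.05,0.47,5.21,0,2,4.05,0.47,5.21,0,2]

```text
clock: 14.98
position: [0.5682, 0.0988, 0.2298]
ee_rot: [-0.0, 0.664, 0.748, -0.0]
force: [-3.7, 2.1, 1.4]
width: 0.101
grip_force: 31.4
```

```bash
python3 - <<'E'
from h import *
f=grab('top','t6.png');im=f['pixels'][:,:,::-1];P=cloud(f)
g=grab('scene','s6.png');s=g['pixels'][:,:,::-1];Q=cloud(g)
a=cv2.resize(im[140:240,205:315],None,fx=3.6,fy=3.6); b=cv2.resize(s[160:260,230:340],None,fx=3.6,fy=3.6)
cv2.imwrite('pics/z6.png',np.hstack([a,b]))
o=arm.get_obs(); print(o['position'],o['force'],o['width'],o['grip_force'])
ex=np.array([.9929,.1191]);c=np.array([.6447,.1084])
for n,C,i in(('t',P,im),('s',Q,s)):
    hsv=cv2.cvtColor(np.ascontiguousarray(i),cv2.COLOR_BGR2HSV)
    xx=(C[...,:2]-c)@ex-.1; yy=(C[...,:2]-c)@np.array([-.1191,.9929])
    m=(cv2.inRange(hsv,(8,90,80),(28,255,255))>0)&(C[...,2]>.075)&(xx<0)&(xx>-.22)&(abs(yy)<.115)
    x,z=xx[m],C[...,2][m]
    if len(x)<20: print(n,len(x)); continue
    for _ in range(5):
        k=np.polyfit(x,z,1); r=abs(z-np.polyval(k,x)); x,z=x[r<max(.004,np.median(r)*2)],z[r<max(.004,np.median(r)*2)]
    print(n,len(x),np.degrees(np.arctan(-k[0])),np.polyval(k,0), 'from hinge', np.degrees(np.median(np.arctan2(z-.064,-x))-np.median(.002/np.hypot(x,z-.064))))
E
```

```text
[0.56816382 0.09881977 0.22973718] [-4.28757099  1.6511908   1.04685415] 0.10217410490563372 31.43249899148941
t 230 45.075933961434636 0.06737576963268413 from hinge 45.32924526819217
s 91 45.02252299987422 0.06016041984599039 from hinge 41.720407880555705
```

View pics/z6.png

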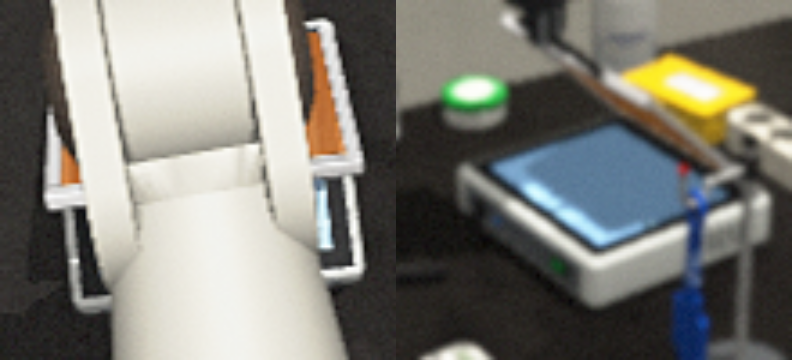

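The cover stands raised in both views with a fitted slope of 45.0–45.1°, and TCP travel gives 44.7°. The gripper still holds the bar and the scoop hangs. I settle and hand in.

Call:
step_arm:
  increments: [0,0,0,0,2,0,0,0,0,2,0,0,0,0,2,0,0,0,0,2,0,0,0,0,2,0,0,0,0,2]

```text
clock: 15.82
position: [0.5683, 0.0988, 0.2298]
ee_rot: [-0.0, 0.664, 0.748, -0.0]
force: [-4.6, 1.8, 2.4]
width: 0.1
grip_force: 31.5
```

```bash
python3 -c "
from plant import arm
o=arm.get_obs();print(o['position'],o['force'],o['width'],abs(o['qvel']).max());print(arm.close_job())"
```

```text
[0.56825904 0.09883228 0.22980949] [-4.59319963  1.7548407   2.44824318] 0.10005650157627102 0.00106446431957601
the job is handed in; nothing more can be done
None
```

The scoop hangs freely by its eye on the hook, and the gripper is holding the amber cover steady at about 45° (45.0–45.1° from the cameras, 44.7° from the arm's travel); I handed the job in at about 16 s.

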